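# Reset the cooling-water regulating valve: shut to its stop, back off two turns, keep hold

### The arm

A 6-joint arm with a two-finger parallel gripper is mounted at the origin on the work surface. World frame = base frame: x ahead of the robot, y to its left, z up, the work surface at z = 0. Lengths are in m, angles in rad, forces in N, time in s.
With the tool pointing down it reaches from about 0.35 to 0.875 m from the base axis. Payload 15.5 kg.
Tool frame: the origin (TCP) lies between the finger pads; the fingertips stand 11 mm ahead of it and the grasp point (between the pads) lies 8 mm behind it (bot.tips_ahead is the x of the fingertips in the tool frame, in m); x points along the fingers, y is the direction in which the jaws open and shut, and the axes are right-handed (so a half turn about x gives the same grasp; the last joint's range is limited). The gripper opens to 85 mm and grips with 20 to 120 N. Pads are 22 mm wide; open, the fingers measure 114 mm over their backs; the gripper's body (76 mm by 85 mm) begins 54 mm behind the grasp point. The pads swing forward as they close: fully open they stand 13 mm farther back than shut.
Start: joints at [1.236, 0.494, 1.345, -0, 1.302, -0.096], TCP at [0.148, 0.607, 0.209] pointing down, gripper open.
Joint ranges: [-2.91, 2.91], [-0.82, 2.16], [0.22, 2.67], [-1.22, 4.37], [0.12, 2.79], [-3.08, 3.08]. Speed limits (rad/s): [1.89, 1.89, 2.57, 3.01, 3.01, 3.01].

### API

Orientations are given as a unit quaternion [x, y, z, w].
In Python, from plant import bot gives the robot as it stands. The module is installed in compiled form; this text tells all that it offers. Calls block until the motion is done:
- bot.movep(position, orientation): joint-space move of the TCP to a pose.
- bot.line_to(position, orientation=None, max_speed=0.15): straight line of the TCP; orientation=None keeps the orientation; max_speed is the mean speed in m/s.
- bot.goto_joints(angles): joint-space move.
- bot.release() and bot.grab(newtons=None): open the fingers fully, or close them until they stop; newtons is the grip in N (None keeps the last).
- bot.dwell(seconds).
- bot.inverse_kinematics(position, orientation): joint angles nearest the present ones, or None.
- bot.read_camera(name): name is "side" or "top" or "wrist"; returns (picture, depth): 420x560x3 uint8, red, green, blue; 420x560 float32, m along the optical axis (not along the pixel's ray), 0 where there is no reading.
- bot.calibration(name): a dict with "camera_matrix" (3x3 intrinsics, pixels), "position" and "rotation" of the camera in the world. Camera axes: x right, y down, z forward; pixel columns grow to the right and rows downward; lengths in m; the calibration is good to about 2 mm. A picture is of the moment at which its call begins: read the wrist's pose just before it. calibration takes no time and is no camera call; for the wrist camera it gives the pose at the moment of the call.
A pose or a line that the arm cannot do raises bot.IKError and nothing moves.
- bot.finish_job(): hands the job in, once; it reports no verdict.
Readings, each from a call of its own:
- bot.get_time(): time.
- bot.get_joint_positions(): joint angles.
- bot.get_qd(): joint speeds.
- bot.get_joint_efforts(): joint torques, N m.
- bot.get_position(): TCP position.
- bot.get_tool_rot(): TCP orientation.
- bot.get_wrist_force(): force on the tool from outside, world axes, zero at the start.
- bot.get_ft_torque(): the same for the moment, N m.
- bot.get_grip_width(): finger opening in m.
Only numpy, scipy, OpenCV 4.12 (cv2) and the standard library are available. Lean on these libraries where they do the work, as an engineer would, in place of code of your own. Each camera call takes 0.05 s, during which the arm holds its last target. There are 200 camera calls.

### The job

On this cooling-water manifold only one of the two branches is in service: the one whose ball-valve lever lies along its pipe. On that branch, crank the regulating valve's handwheel clockwise until it is fully shut against its stop, pause there a moment, then open it again by exactly two full turns from the stop. Finish still gripping its crank handle, with the wheel at rest, so that it cannot creep while I lock the stem; do not disturb the other branch's wheel, the two levers or the things lying about.

Things in the scene. Friction and masses are not known exactly. Their poses are not given: they have to be found in the camera images.
- valve_a: bonnet (hexagonal brass neck) of the regulating valve on the manifold's left branch (+y side of the plate seen from the robot). Fixed. Its origin lies on the wheel's axis, 94 mm above the bench; its z axis is vertical and is the wheel's axis; its x axis points to where the crank handle stands when the valve is shut (this direction differs from start to start). The wheel is directly above it.
- hub_a (a point): point on the axis of the left branch's handwheel, level with the top of its rim, 173 mm above the bench. Dished dark steel handwheel, rim circle of radius 48 mm made of 14 mm round bar (110 mm over all), three spokes, hub below the rim. The steel stem (9 mm thick) stands up through the hub: its top is 10 mm below this point when the valve is shut and rises 2 mm per turn of opening, so it stays below the rim's top in all the job; the wheel itself does not rise.
- wheel_a (a joint): angle of the left branch's handwheel in rad: 0 = shut, on the valve's hard stop; grows as the valve is opened, anticlockwise seen from above, up to 25.1 (four turns); one turn is 6.283. It stays where it is left and takes about 0.25 N m (about 5 N at the crank handle) to turn, either way. Starts between 0.25 and 1 turn open.
- grip_a: crank handle of the left branch's handwheel: upright polished steel round handle, 18 mm thick (slightly narrower in the lowest 8 mm and the topmost 6 mm), 50 mm tall, standing on the wheel's rim with its axis 48 mm from the wheel's axis. It revolves freely on its own upright pin, so it can be held at one orientation of the gripper while the wheel is cranked round. The origin is the centre of its lower end, 176 mm above the bench; its top is at 226 mm.
- valve_b: bonnet (hexagonal brass neck) of the regulating valve on the manifold's right branch (-y side of the plate seen from the robot). Fixed. Its origin lies on the wheel's axis, 94 mm above the bench; its z axis is vertical and is the wheel's axis; its x axis points to where the crank handle stands when the valve is shut (this direction differs from start to start). The wheel is directly above it.
- hub_b (a point): point on the axis of the right branch's handwheel, level with the top of its rim, 173 mm above the bench. Dished dark steel handwheel, rim circle of radius 48 mm made of 14 mm round bar (110 mm over all), three spokes, hub below the rim. The steel stem (9 mm thick) stands up through the hub: its top is 10 mm below this point when the valve is shut and rises 2 mm per turn of opening, so it stays below the rim's top in all the job; the wheel itself does not rise.
- wheel_b (a joint): angle of the right branch's handwheel in rad: 0 = shut, on the valve's hard stop; grows as the valve is opened, anticlockwise seen from above, up to 25.1 (four turns); one turn is 6.283. It stays where it is left and takes about 0.25 N m (about 5 N at the crank handle) to turn, either way. Starts between 0.25 and 1 turn open.
- grip_b: crank handle of the right branch's handwheel: upright polished steel round handle, 18 mm thick (slightly narrower in the lowest 8 mm and the topmost 6 mm), 50 mm tall, standing on the wheel's rim with its axis 48 mm from the wheel's axis. It revolves freely on its own upright pin, so it can be held at one orientation of the gripper while the wheel is cranked round. The origin is the centre of its lower end, 176 mm above the bench; its top is at 226 mm.
- ball_1: brass ball valve, one of two, one in each branch 150 mm beyond (farther from the robot than) that branch's regulating valve; which of the two branches it sits in differs from start to start. Fixed. Origin at its centre on the pipe's axis, 65 mm above the bench; its x axis runs along the pipe, away from the robot. It carries lever_1.
- lever_1 (a joint): quarter-turn lever of ball_1: flat steel arm with a black sleeve, 112 mm long, about 115 mm above the bench. 0 = along the pipe, pointing away from the robot (open: this branch is in service); 1.57 = square across the pipe (shut off). It stays where it is.
- ball_2: brass ball valve, one of two, one in each branch 150 mm beyond (farther from the robot than) that branch's regulating valve; which of the two branches it sits in differs from start to start. Fixed. Origin at its centre on the pipe's axis, 65 mm above the bench; its x axis runs along the pipe, away from the robot. It carries lever_2.
- lever_2 (a joint): quarter-turn lever of ball_2: flat steel arm with a black sleeve, 112 mm long, about 115 mm above the bench. 0 = along the pipe, pointing away from the robot (open: this branch is in service); 1.57 = square across the pipe (shut off). It stays where it is.
- manifold: the cooling-water manifold, fixed: aluminium plate 440 x 360 x 10 mm on the bench, with a copper header across its far end (with a round pressure gauge, up to about 155 mm above the bench) and two parallel copper branches, 28 mm thick and 200 mm apart, running towards the robot. Origin at the bench level below the middle between the two handwheels; x runs along the branches away from the robot, y to the left. The wheels' axes are at x = 0, y = +100 mm (a) and -100 mm (b).
- union_nut: brass union nut, a stepped disc 38 mm across and 32 mm tall, standing on the manifold's plate between the two branches. A bystander; origin at the centre of its underside.
- strainer: small strainer insert, brass hex foot and steel barrel, 46 mm tall, standing on the manifold's plate between the branches. A bystander; origin at the centre of its underside.
- spanner: open-ended spanner, 170 mm long, lying on the bench. A bystander; origin at its middle, underneath.
- petri_dish: shallow clear glass dish, 90 mm across, 18 mm tall, on the bench. A bystander; origin at the centre of its underside.
- vial: white plastic vial, 24 mm across, 52 mm tall, standing on the bench. A bystander; origin at the centre of its underside.
- lens_case: small black case, 70 x 45 x 22 mm, on the bench. A bystander; origin at the centre of its underside.
- gonio_head: steel and aluminium goniometer head, 44 mm across the foot, about 75 mm tall, standing on the bench. A bystander; origin at the centre of its underside.

How it is judged:
By the outcome, as a careful person would: the job done as asked, in the order asked, and still so for the second after the job is handed in, while the arm keeps its last pose, push and grip.
It also fails if it takes over 72 s, if anything falls off the work surface, if the arm or the gripper's body presses on something with over 40 N, if the wrist force passes 120 N, or if a joint passes its speed limit or range.

## Working session

There is one attempt and no reset: what is moved stays moved. The work goes in short steps, each a Python script; the robot and the scene stay as the last script left them, time stands still between calls to the robot, and variables do not carry over. Pictures are saved under pics/ and viewed, about 8 in all and at most 12, crops included, and the job is handed in when it is done.

```bash
mkdir -p pics; python3 - <<'E'
from plant import bot
import cv2,numpy as np
for n in("top","side"):
    p,d=bot.read_camera(n); cv2.imwrite(f"pics/{n}0.png",p[:,:,::-1]); np.savez(f"{n}0.npz",p=p,d=d)
    c=bot.calibration(n); print(n,c)
print(bot.get_time(),bot.get_tool_rot(),bot.tips_ahead)
E
```

```text
top {'camera_matrix': array([[539.82482002,   0.        , 269.72690113],
       [  0.        , 539.82482002, 203.77820346],
       [  0.        ,   0.        ,   1.        ]]), 'position': array([ 0.20891768, -0.00952773,  1.8935346 ]), 'rotation': array([-0.70323247,  0.70475432, -0.0683876 ,  0.06409819])}
side {'camera_matrix': array([[459.22976782,   0.        , 272.26391853],
       [  0.        , 459.22976782, 207.32165781],
       [  0.        ,   0.        ,   1.        ]]), 'position': array([0.08429684, 0.99432218, 0.78598696]), 'rotation': array([-0.19116325,  0.84878492, -0.48326904,  0.09732316])}
0.1 [ 0.08420197  0.70210301 -0.08496368  0.70195624] 0.011
```

View pics/top0.png

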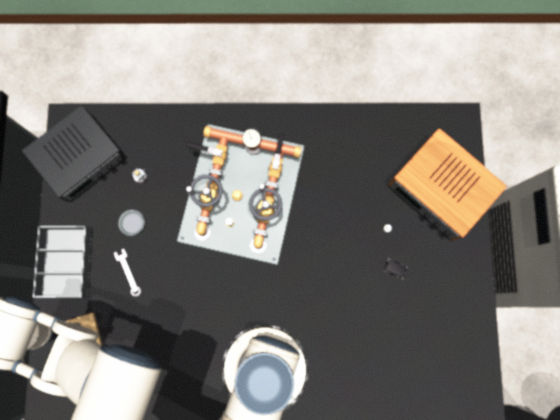

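View pics/side0.png

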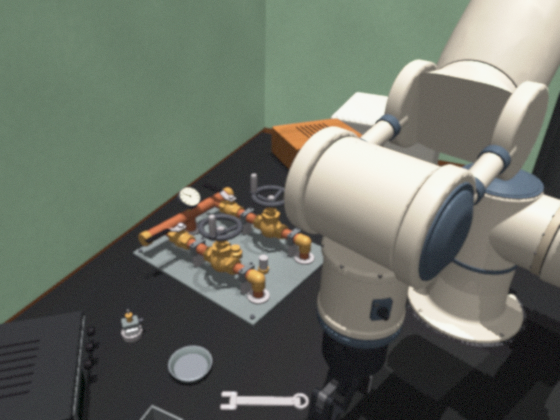

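The top view shows the manifold at about (180–300, 125–262). The wheels are at about (208,193) for a and (266,206) for b. The levers are near (197,150), which looks across its pipe, and (281,147), which looks along its pipe. I'll zoom in to confirm.

```bash
cat > h.py <<'E'
import numpy as np,cv2
from scipy.spatial.transform import Rotation as R
def proj(c,P):
    q=R.from_quat(c['rotation']).inv().apply(np.atleast_2d(P)-c['position']); q=q@np.array(c['camera_matrix']).T
    return q[:,:2]/q[:,2:]
def ray(c,uv,z):
    uv=np.atleast_2d(uv); d=np.c_[uv,np.ones(len(uv))]@np.linalg.inv(c['camera_matrix']).T
    d=R.from_quat(c['rotation']).apply(d); p=np.array(c['position'])
    return p+d*((z-p[2])/d[:,2:])
E
python3 - <<'E'
from plant import bot
from h import *
t=np.load('top0.npz');p=t['p'];c=bot.calibration('top')
im=cv2.resize(p[115:275,165:315,::-1],None,fx=5,fy=5,interpolation=cv2.INTER_CUBIC)[:, :]
im=cv2.resize(im,(562,600)); cv2.imwrite('pics/top_crop.png',im)
for n,uv,z in[('hub a',(208,193),.173),('hub b',(266,206),.173),('plate c',(178,241),.01),('c2',(278,263),.01),('c3',(303,145),.01)]: print(n,ray(c,uv,z))
# plate mask corners
hsv=cv2.cvtColor(p,cv2.COLOR_RGB2HSV)
P=p[115:275,165:315].astype(int); print(P[50,30*0+70],P[130,70])
E
```

```text
hub a [[0.57161636 0.18032906 0.173     ]]
hub b [[ 0.52828054 -0.00835672  0.173     ]]
plate c [[0.43436926 0.30011537 0.01      ]]
c2 [[ 0.35675688 -0.04971048  0.01      ]]
c3 [[ 0.78339761 -0.14279505  0.01      ]]
[221 227 225] [223 229 227]
```

View pics/top_crop.png

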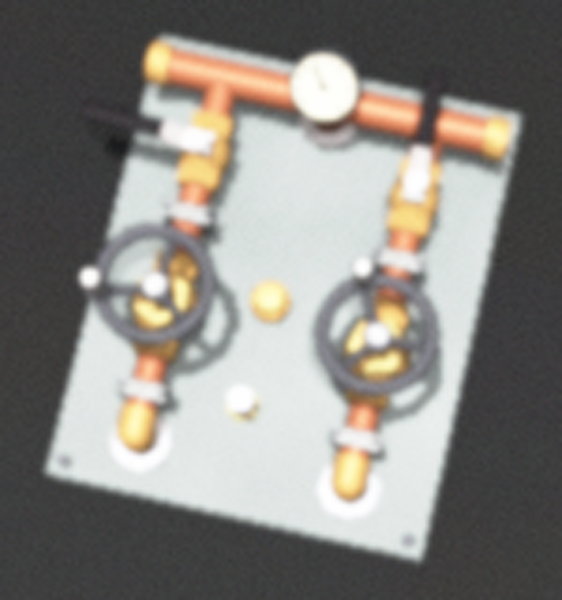

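Wheel b's lever (crop 420,170 → 432,80) lies along its pipe and wheel a's lies across, so b is in service. Its hub is at crop (377,334) and the handle top at (362,267). Next I'll move above it and look with the wrist camera.

```bash
cat >> h.py <<'E'
def down(psi):
    x=np.array([0,0,-1.]);y=np.array([np.cos(psi),np.sin(psi),0]);return R.from_matrix(np.c_[x,y,np.cross(x,y)]).as_quat()
E
python3 - <<'E'
from plant import bot
from h import *
c=bot.calibration('top')
s=3.75; f=lambda u,v:((u+.5)/s-.5+165,(v+.5)/s-.5+115)
hub=ray(c,f(377,334),.173)[0]; g=ray(c,f(362,267),.226)[0]; print('hub',hub,'grip',g,np.linalg.norm((g-hub)[:2]),np.degrees(np.arctan2(*(g-hub)[1::-1])))
m=R.from_quat(bot.get_tool_rot()).as_matrix(); print(m)
p=bot.get_position(); t0=bot.get_time()
bot.line_to([p[0],p[1],.42],max_speed=.3)
print(bot.get_time()-t0)
for psi in np.radians(range(-180,180,30)):
    j=bot.inverse_kinematics([hub[0],hub[1],.2],down(psi)); print(round(np.degrees(psi)),None if j is None else np.round(j,2))
psi=np.radians(100) if 0 else np.arctan2(m[1,1],m[0,1])
print('psi0',np.degrees(psi))
E
```

```text
hub [ 0.53587384 -0.00566414  0.173     ] grip [0.58336323 0.00680689 0.226     ] 0.049099582924313184 14.714022139972307
[[-3.34930813e-04  2.37518479e-01  9.71382963e-01]
 [-1.04464963e-03  9.71382404e-01 -2.37518703e-01]
 [-9.99999398e-01 -1.09430718e-03 -7.72223076e-05]]
0.85
-180 [-0.12  0.38  1.58 -0.    1.19  3.02]
-150 [-0.12  0.38  1.58 -0.    1.19  2.5 ]
-120 [-0.12  0.38  1.58 -0.    1.19  1.97]
-90 [-0.12  0.38  1.58 -0.    1.19  1.45]
-60 [-0.12  0.38  1.58 -0.    1.19  0.93]
-30 [-0.12  0.38  1.58 -0.    1.19  0.4 ]
0 [-0.12  0.38  1.58 -0.    1.19 -0.12]
30 [-0.12  0.38  1.58 -0.    1.19 -0.65]
60 [-0.12  0.38  1.58 -0.    1.19 -1.17]
90 [-0.12  0.38  1.58 -0.    1.19 -1.69]
120 [-0.12  0.38  1.58 -0.    1.19 -2.22]
150 [-0.12  0.38  1.58 -0.    1.19 -2.74]
psi0 76.25986646603015
```

```bash
python3 - <<'E'
from plant import bot
from h import *
t0=bot.get_time()
q=down(np.radians(-75.3))
bot.movep([.53,0.0,.40],q)
print(bot.get_time()-t0,bot.get_position())
c=bot.calibration('wrist');p,d=bot.read_camera('wrist');np.savez('w1.npz',p=p,d=d,**c);cv2.imwrite('pics/w1.png',p[:,:,::-1])
print(c, proj(c,[[.53587,-.00566,.173],[.58336,.0068,.226]]), bot.get_wrist_force())
E
```

```text
2.5416999999999996 [0.53004851 0.00064476 0.39998788]
{'camera_matrix': array([[335.38014913,   0.        , 285.71021503],
       [  0.        , 335.38014913, 209.39783886],
       [  0.        ,   0.        ,   1.        ]]), 'position': array([0.60130178, 0.02078773, 0.56505917]), 'rotation': array([ 0.78401216, -0.60365928, -0.0882924 ,  0.1145638 ])} [[293.24992915 171.14497453]
 [294.81404641 131.34092775]] [-0.43100158 -0.18729847  0.06019631]
```

View pics/w1.png

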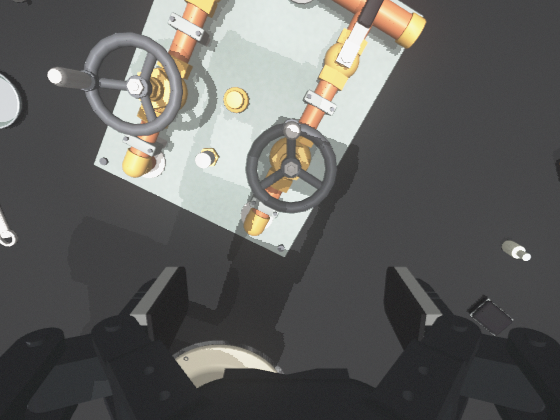

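The wrist view confirms that lever b lies along its pipe. Rim b is centred at about (291,168) and the handle top is at about (292,129). I'll refine both from the depth points.

```bash
cat > m.py <<'E'
from h import *
def measure(c,d,hub):
    v,u=np.nonzero(d>0); z=d[v,u]; k=c['camera_matrix']
    P=np.c_[(u-k[0,2])/k[0,0]*z,(v-k[1,2])/k[1,1]*z,z]; P=R.from_quat(c['rotation']).apply(P)+c['position']
    r=np.linalg.norm(P[:,:2]-hub[:2],axis=1)
    T=P[(P[:,2]>.218)&(P[:,2]<.235)&(r<.065)]
    Q=P[(P[:,2]>.163)&(P[:,2]<.178)&(r<.062)&(r>.035)]
    from scipy.optimize import least_squares
    s=least_squares(lambda x:np.hypot(*(Q[:,:2]-x).T)-.048,hub[:2],loss='soft_l1',f_scale=.004).x
    g=(T[:,:2].min(0)+T[:,:2].max(0))/2 if len(T) else np.zeros(2)
    print('rim',len(Q),s,'top',len(T),g,T.mean(0) if len(T) else 0,np.ptp(T,0) if len(T) else 0,'r',np.hypot(*(g-s)),'ang',np.degrees(np.arctan2(*(g-s)[::-1])))
    return s,g
E
python3 - <<'E'
from m import *
t=np.load('w1.npz');measure(t,t['d'],np.array([.536,-.0057]))
print(ray(t,[(291,167.5)],.170),ray(t,[(292.5,129)],.226))
E
```

```text
rim 2851 [ 0.53785373 -0.00207166] top 247 [0.58285129 0.00986235] [0.58314784 0.01004506 0.22458462] [0.01697441 0.017028   0.00855579] r 0.04655320979879313 ang 14.85370952508472
[[ 0.53889564 -0.00214295  0.17      ]] [[0.5849476 0.0095945 0.226    ]]
```

```bash
cat > k.py <<'E'
from plant import bot
from m import *
import json
def save(**k): json.dump(k,open('s.json','w'))
def load(): return json.load(open('s.json'))
def at(C,r,a,z=.195): return [C[0]+r*np.cos(a),C[1]+r*np.sin(a),z]
def force(a):
    f=np.array(bot.get_wrist_force()); e=np.array([np.cos(a),np.sin(a)]); return f[:2]@e, f[:2]@[-e[1],e[0]], f[2]
E
python3 - <<'E'
from k import *
C=np.array([.537,-.0038]);a=np.radians(14.8)
q=down(np.radians(-75.3)); p=at(C,.048,a)
t0=bot.get_time()
bot.movep([p[0],p[1],.27],q); bot.line_to(p,max_speed=.08)
print(bot.get_time(),'f before',force(a)); bot.grab(70)
print(bot.get_time(),bot.get_position(),p,bot.get_grip_width(),force(a))
for i in range(4):
    a-=np.radians(8); t0=bot.get_time(); bot.line_to(at(C,.048,a),max_speed=.1)
    x=np.array(bot.get_position()); print(round(bot.get_time()-t0,3),np.round(x-at(C,.048,a),4),np.round(force(a),1))
save(C=list(C),a=a)
c=bot.calibration('wrist');p,d=bot.read_camera('wrist');np.savez('w2.npz',p=p,d=d,**c);cv2.imwrite('pics/w2.png',p[:,:,::-1])
E
```

```text
5.25 f before (np.float64(0.026328239349299037), np.float64(-0.9629445565980337), np.float64(-0.4541060855806226))
5.9333 [0.58354096 0.00847961 0.19533636] [np.float64(0.5834075226530141), np.float64(0.008461396380917948), 0.195] 0.012592347842310109 (np.float64(-1.918745397357619), np.float64(1.269919888887156), np.float64(5.621528520194124))
0.25 [ 0.0002 -0.0001  0.0003] [-1.3  0.5  4.5]
0.25 [ 0.0001 -0.0002  0.0003] [-2.1 -0.5  6.3]
0.25 [ 0.0001 -0.0001  0.0003] [-1.8 -1.1  5.4]
0.25 [ 0.0001 -0.0002  0.0003] [-1.8 -0.1  5.8]
```

View pics/w2.png

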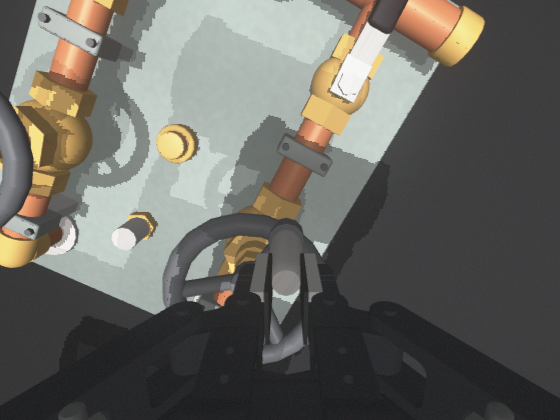

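The gripped handle is at about (287,235–290) between the pads (262/308,275). However, the grip width is 12.6 mm, less than the handle's 18 mm, and the tangential force is near zero. I'll check where the handle really is.

```bash
python3 - <<'E'
from k import *
t=np.load('w2.npz');C=np.array([.537,-.0038])
for a in(14.8,-17.2):
    p=at(C,.048,np.radians(a)); print(a,proj(t,[[p[0],p[1],.176],[p[0],p[1],.226]]))
print(proj(t,[[*C,.173]]),proj(t,[bot.get_position()]),bot.get_grip_width(),bot.get_position())
measure(t,t['d'],C)
d=t['d'];print(np.round(d[225:320:8,270:306:6],3))
cv2.imwrite('pics/w2c.png',cv2.resize(t['p'][190:370,190:390,::-1],None,fx=3.3,fy=3.3,interpolation=cv2.INTER_CUBIC))
E
```

```text
14.8 [[244.0550444  228.663155  ]
 [230.56445845 267.33319324]]
-17.2 [[287.62897569 240.24463141]
 [288.24952441 282.08020759]]
[[247.42662248 298.44080431]] [[288.09720298 253.70841691]] 0.012404101800017938 [ 0.5829103  -0.01812715  0.19530079]
rim 5289 [ 0.54099313 -0.00428719] top 1786 [ 0.58482073 -0.01424154] [ 0.58779541 -0.01508464  0.22657287] [0.02616935 0.03759059 0.01696128] r 0.04494383526673348 ang -12.7962282150657
[[0.2   0.196 0.195 0.195 0.196 0.37 ]
 [0.196 0.196 0.186 0.186 0.192 0.195]
 [0.198 0.178 0.175 0.175 0.177 0.197]
 [0.179 0.166 0.164 0.165 0.166 0.175]
 [0.147 0.156 0.157 0.155 0.158 0.147]
 [0.139 0.153 0.151 0.151 0.152 0.148]
 [0.137 0.15  0.149 0.149 0.149 0.147]
 [0.138 0.15  0.15  0.15  0.149 0.147]
 [0.138 0.151 0.15  0.15  0.151 0.149]
 [0.138 0.396 0.396 0.397 0.397 0.147]
 [0.138 0.401 0.4   0.399 0.411 0.147]
 [0.138 0.404 0.402 0.414 0.413 0.414]]
```

View pics/w2c.png

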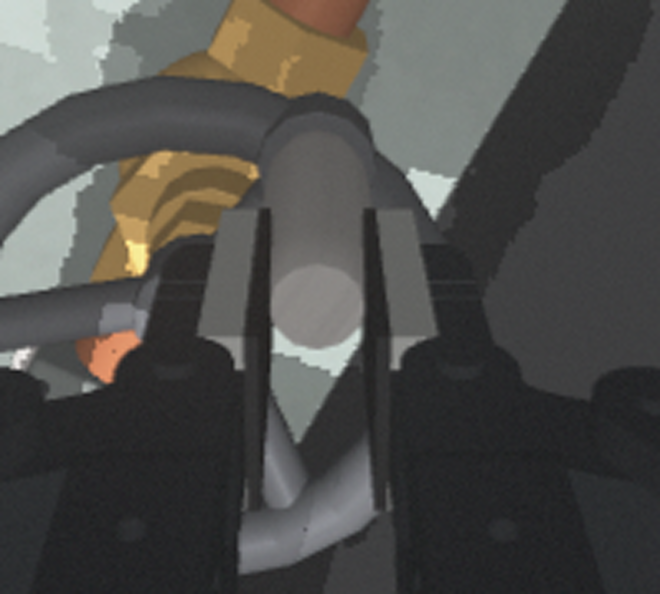

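The handle did follow. Its top is at (288,282), which matches the predicted −17° position, and it is centred between the pads. Now I'll crank shut in small steps and watch the tangential force.

```bash
python3 - <<'E'
from k import *
s=load();C=np.array(s['C']);a=a0=s['a'];st=np.radians(2.5);log=[]
bot.grab(90)
print(bot.get_time(),bot.get_grip_width())
for i in range(136):
    a-=st; bot.line_to(at(C,.048,a),max_speed=.06)
    f=force(a); log.append((np.degrees(a),*f,*bot.get_position()[:2]))
    if i%8==0: print(round(bot.get_time(),2),np.round(log[-1],4))
    if f[1]>14 or abs(f[0])>25 or bot.get_time()>48: break
print('END',bot.get_time());print(np.round(log[-5:],4))
save(C=list(C),a=a);np.save('log.npy',log)
E
```

```text
7.2 0.011829289085036917
7.45 [-19.7     -1.3415   1.9915   5.8934   0.5824  -0.0197]
9.45 [-3.9700e+01 -1.6607e+00  3.2770e+00  5.6867e+00  5.7440e-01 -3.4100e-02]
11.45 [-5.9700e+01 -2.8365e+00  3.3359e+00  5.8970e+00  5.6180e-01 -4.5000e-02]
13.45 [-7.9700e+01 -1.7846e+00  4.4539e+00  5.7522e+00  5.4620e-01 -5.1000e-02]
15.45 [-9.9700e+01 -2.3194e+00  2.5421e+00  5.9772e+00  5.2960e-01 -5.1300e-02]
17.45 [-1.1970e+02 -6.3690e-01  3.0394e+00  6.6977e+00  5.1380e-01 -4.5900e-02]
19.45 [-1.3970e+02 -3.9470e-01  3.2132e+00  6.5990e+00  5.0090e-01 -3.5400e-02]
END 20.45
[[-1.39700e+02 -3.94700e-01  3.21320e+00  6.59900e+00  5.00900e-01
  -3.54000e-02]
 [-1.42200e+02 -3.01600e-01  2.83200e+00  7.12170e+00  4.99500e-01
  -3.37000e-02]
 [-1.44700e+02 -5.35000e-01  3.43040e+00  7.89790e+00  4.98200e-01
  -3.21000e-02]
 [-1.47200e+02 -3.21500e-01  3.19400e+00  7.67510e+00  4.97000e-01
  -3.03000e-02]
 [-1.49700e+02  1.53550e+00  1.42635e+01  2.66820e+00  4.96800e-01
  -2.97000e-02]]
```

```bash
python3 - <<'E'
from k import *
s=load();C=np.array(s['C']);a=s['a']
def rd(a):
    x=np.array(bot.get_position()[:2])-C; print(round(bot.get_time(),2),'cmd',round(np.degrees(a),2),'tcp',round(np.degrees(np.arctan2(x[1],x[0])),3),'r',round(np.hypot(*x),4),'f',np.round(force(a),1),bot.get_grip_width())
rd(a)
for dd in(-1.3,-1.2): a+=np.radians(dd); bot.line_to(at(C,.048,a),max_speed=.05); rd(a)
bot.dwell(.8); rd(a)
for dd in(2,1,.7): a+=np.radians(dd); bot.line_to(at(C,.048,a),max_speed=.05); rd(a)
save(C=list(C),a=a)
E
```

```text
20.45 cmd -149.7 tcp -147.25 r 0.0478 f [ 1.5 14.3  2.7] 0.011695234112565891
20.7 cmd -151.0 tcp -147.571 r 0.0478 f [ 1.7 20.1  0.1] 0.011541358403070768
20.95 cmd -152.2 tcp -147.909 r 0.0477 f [ 2.8 25.2 -1.8] 0.011721553976272133
21.75 cmd -152.2 tcp -147.926 r 0.0477 f [ 3.3 26.4 -1.1] 0.011538356277148967
22.0 cmd -150.2 tcp -147.351 r 0.0479 f [ 1.8 16.1  1.8] 0.011667945961470591
22.25 cmd -149.2 tcp -147.082 r 0.0479 f [ 0.5 11.1  5.3] 0.01175641459989478
22.5 cmd -148.5 tcp -146.866 r 0.0479 f [1.3 8.4 5.5] 0.011542584049204534
```

The stop is firm: force rises linearly, and extrapolating to zero force puts it at a TCP angle of −146.37°. I held there for 0.8 s. Now I'll open by 720°.

```bash
python3 - <<'E'
from k import *
s=load();C=np.array(s['C']);a=s['a'];stop=np.radians(-146.37);end=stop+4*np.pi
def tcp(a):
    x=np.array(bot.get_position()[:2])-C; b=np.arctan2(x[1],x[0]); return b+2*np.pi*round((a-b)/2/np.pi)
def rd(a): print(round(bot.get_time(),2),'cmd',round(np.degrees(a-stop),2),'tcp',round(np.degrees(tcp(a)-stop),2),'f',np.round(force(a),1),round(bot.get_grip_width(),4))
for i,b in enumerate(np.linspace(a,end,50)[1:]):
    bot.line_to(at(C,.048,b),max_speed=.09); f=force(b)
    if i%6==0: rd(b)
    if np.hypot(f[0],f[1])>30 or bot.get_time()>58: print('ABORT');break
a=b;bot.dwell(.3);rd(a)
save(C=list(C),a=a)
c=bot.calibration('wrist');p,d=bot.read_camera('wrist');cv2.imwrite('pics/w3.png',p[:,:,::-1]);np.savez('w3.npz',p=p,d=d,**c)
p,d=bot.read_camera('top');cv2.imwrite('pics/top3.png',cv2.resize(p[115:275,165:315,::-1],(562,600),interpolation=cv2.INTER_CUBIC))
cv2.imwrite('pics/both.png',np.hstack([cv2.resize(cv2.imread('pics/w3.png'),(480,360)),cv2.resize(cv2.imread('pics/top3.png'),(320,360))[:, :]]))
E
```

```text
22.78 cmd 12.61 tcp 13.81 f [-1.   4.3  7.6] 0.0112
24.48 cmd 101.03 tcp 101.57 f [-1.2  3.7  8.8] 0.012
26.18 cmd 189.46 tcp 190.01 f [ 0.7  3.4 11.3] 0.0115
27.88 cmd 277.88 tcp 278.77 f [ 0.1  3.1 12.3] 0.0117
29.58 cmd 366.3 tcp 367.38 f [0.  4.5 7.4] 0.0113
31.28 cmd 454.73 tcp 455.29 f [-0.7  3.4  9.5] 0.0118
32.98 cmd 543.15 tcp 543.75 f [ 0.2  4.2 11.2] 0.0119
34.68 cmd 631.58 tcp 632.51 f [-0.8  4.  11.4] 0.0114
36.38 cmd 720.0 tcp 721.05 f [-0.3  4.8  8.7] 0.0119
36.68 cmd 720.0 tcp 720.98 f [-0.2  4.5  7.3] 0.0113
```

View pics/both.png

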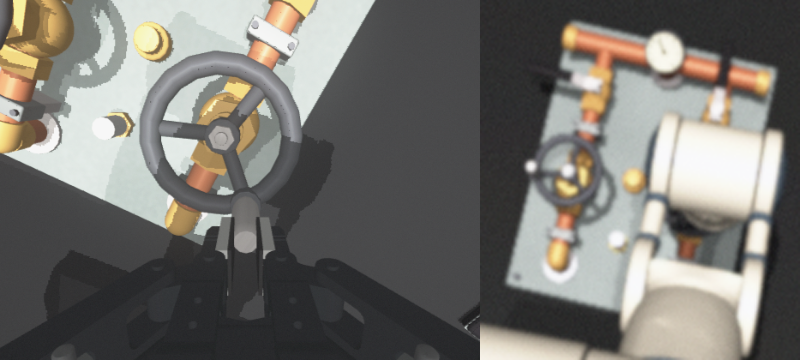

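The wrist view shows the handle gripped, with its top at (245,237). Wheel a, the lever across its pipe, the union nut and the strainer are undisturbed. Residual force puts the wheel about 1.2° past two turns, so I'll trim that, unload the hand and hand in.

```bash
python3 - <<'E'
from k import *
s=load();C=np.array(s['C']);stop=np.radians(-146.37)
def rd(d):
    a=stop+np.radians(d); x=np.array(bot.get_position()[:2])-C; b=np.degrees(np.arctan2(x[1],x[0])-stop); f=force(a)
    print(round(bot.get_time(),2),'cmd',d,'tcp',round(b,2),'wheel est',round(b+.059*f[1],2),'f',np.round(f,1))
for d in(718.8,719.8):
    bot.line_to(at(C,.048,stop+np.radians(d)),max_speed=.03); bot.dwell(.3); rd(d)
bot.dwell(1);rd(d);print(bot.get_grip_width(),np.abs(bot.get_qd()).max())
bot.finish_job()
E
```

```text
37.33 cmd 718.8 tcp -0.35 wheel est -0.1 f [-0.8  4.3  8.3]
37.88 cmd 719.8 tcp -0.05 wheel est -0.04 f [-0.9  0.1 10.6]
38.88 cmd 719.8 tcp -0.04 wheel est -0.06 f [-0.9 -0.4 10.1]
0.011575548181300459 0.0018761598920877512
the job is handed in; nothing more can be done
```

The job is done and handed in at about 39 s. The right branch (b) is the one in service: both the top and wrist views showed its lever along the pipe.

- **Closing:** I gripped b's crank handle and cranked it clockwise about 161° to the hard stop. The force rose steadily to 26 N there, and I held it for 0.8 s.
- **Opening:** I opened it two full turns. It first came to rest about 1.2° too far open, so I trimmed it back.
- **Last checks:** The wheel is estimated within about 0.1° of two turns from the stop. That figure comes from arm position and force, because the wheel angle can't be read directly. The wheel is at rest, with almost no turning force on the handle, which is still gripped at 90 N.
- **Other items:** The last pictures, taken just before the trim, showed wheel a, its lever, the union nut and the strainer undisturbed. Lever b was partly hidden by the arm, and I did not re-check the loose items on the bench, though the arm never went near them.

Two readings disagreed with what I expected:
- **Grip width:** the gripper read about 12 mm on the 18 mm handle. The picture showed the handle centred between the pads, and it followed every move.
- **Upward force:** about 10 N remained on the wrist while gripping.

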